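Free the beaker from the tray's ratchet clamp

ROBOT

A 6-joint arm with a two-finger parallel gripper is mounted at the origin on the work surface. World frame = base frame: x ahead of the robot, y to its left, z up, the work surface at z = 0. Lengths are in m, angles in rad, forces in N, time in s.
With the tool pointing down it reaches from about 0.35 to 0.95 m from the base axis. Payload 17.4 kg.
Tool frame: the origin (TCP) lies on the centre line of the jaws, within the pads' length; the fingertips stand 25 mm ahead of it and the grasp point (between the pads) lies 6 mm ahead of it; x points along the fingers, z is the direction in which the jaws open and shut, and the axes are right-handed (so a half turn about x gives the same grasp; the last joint's range is limited). The gripper opens to 93 mm and grips with 3 to 60 N. Pads are 15 mm wide; open, the fingers measure 128 mm over their backs; the gripper's body (75 mm by 188 mm) begins 65 mm behind the grasp point.
Start: joints at [-1.342, 0.116, 1.442, -0, 1.584, -0.038], TCP at [0.178, -0.651, 0.244] pointing down, gripper open.
Joint ranges: [-2.83, 2.83], [-0.83, 2.19], [0.07, 2.5], [-1.14, 4.28], [0.01, 3], [-2.97, 2.97]. Speed limits (rad/s): [1.89, 1.89, 2.22, 3.14, 3.14, 3.14].

INTERFACE

Orientations are given as a rotation vector (axis times angle).
In Python, from station import * gives the robot as it stands.
- The arm moves only by the tool jog_arm, never from a script. Its argument "plan" is a list that holds one entry, the list of rows, each a list of 7 numbers: the shift along the tool's x, y, z in mm, then the turn, a rotation vector about the tool's x, y, z in degrees, then the opening in per cent of the stroke, from 0 (shut) to 100 (fully open). A call has 1 to 20 rows; each row is the pose to reach, as a shift and turn from the pose commanded when the call began, along the tool's axes at that moment; what a row does not reach only later rows make up. A row lasts 1/10 s, in which the tool goes at most 50 mm and 8.59 degrees, less where a joint would pass 70% of its speed; a pose out of reach is approached as far as the arm can. A call with a gripper value outside its range is refused whole. The fingers move at their own pace and stop on an object; "squeeze" is the grip in N (left out, the last holds). Time passes only in rows, so rows that repeat a pose let the fingers close. It gives the time, the measured TCP pose, the force and the opening at its end, in the units of the state.
- observe(): the state, without advancing time (a new reading comes with each control period).
- get_image(name): name is "scene" or "top" or "wrist"; returns the picture (384x512x3 uint8, blue, green, red); there is no depth.
- camera_info(name): a dict with "camera_matrix" (3x3 intrinsics, pixels), "k1" (the pictures are not rectified: a ray, as slopes to the right and down, at radius r is drawn at 1 + k1 r^2 times it, then the intrinsics apply), "xyz" and "attitude" of the camera in the world. Camera axes: x right, y down, z forward; pixel columns grow to the right and rows downward; lengths in m; the calibration is good to about 2 mm. A picture is of the moment at which its call begins: read the wrist's pose just before it. camera_info takes no time and is no camera call; for the wrist camera it gives the pose at the moment of the call.
- close_job(): hands the job in, once; it reports no verdict.
The state is a dict: "time": time; "joint_pos": joint angles; "qd": joint speeds; "joint_efforts": joint torques, N m; "tcp_pos": TCP position; "eef_rot": TCP orientation; "wrist_force": force on the tool from outside, world axes, zero at the start; "moment": the same for the moment, N m; "grip_width": finger opening in m.
Only numpy, scipy, OpenCV 4.12 (cv2) and the standard library are available. Lean on these libraries where they do the work, as an engineer would, in place of code of your own. Each camera call takes 0.05 s, during which the arm holds its last target.

TASK

Let the toddler's beaker out of the ratchet clamp on the high chair tray: press the clamp's blue thumb lever down until you feel its stop, which lifts the pawl off the ratchet wheel, and keep it there, firmly but gently, while you draw the jaw all the way back. Then lift the beaker out and set it down, without dropping it, upright in the tray's round cup recess, leaving the jaw back. Never force the clamp, and leave the orange plate, the teether and the formula dispenser where they are.

Things in the scene. Friction and masses are not known exactly. Their poses are not given: they have to be found in the camera images.
- clamp: ratchet beaker clamp, fixed to the tray by suction feet. Cream base plate from x = -52 to 180 mm, 78 mm wide. Origin: its underside, below the clamped beaker's axis; x points the way the jaw backs off along two steel rods, y across, z up. The beaker stands on its floor, 12 mm up, against a fixed V jaw on the -x side, top at z = 58 mm. No part of it should be loaded beyond 22 N
- jaw (a joint): travel of the sliding jaw along the clamp's +x in m: about 0 while clamping, 0.0395 at its end stop; fully back means past 0.032. With the pawl lifted the jaw slides with 3 to 5 N and stays where it is left; with the pawl in the wheel it cannot back off, and pulling only loads the tooth
- jaw_top (a point): middle of the top edge of the sliding jaw's cream front plate (10 mm thick, 56 mm wide), 62 mm above the clamp's origin; it moves with the jaw. The plate presses a sprung black rubber pad on the beaker with about 7 N and slackens as the jaw backs off
- wheel_axle (a point): centre of the steel ratchet wheel carried by the jaw, 48 mm across, 14 teeth, axle along the clamp's y, 42 mm above the clamp's origin. Its pinion runs on a rack on the base: one tooth is 4.8 mm of jaw travel. A sprung brass pawl drops into it from the +x side
- lever_pin (a point): pin, along the clamp's y, of the pawl and the blue thumb lever; 110 mm ahead of and 53 mm above the clamp's origin while clamped; moves with the jaw. The lever has free play that differs from clamp to clamp and cannot be seen: 1 to 15 mm at the saddle, 1 to 2 N. It then lifts the pawl over a further 12 mm, at 6 to 9 N, up to a stop
- saddle (a point): middle of the top face of the lever's blue saddle, pressed from above with shut fingers; 72 mm beyond the pin, 72 mm above the clamp's underside, rides with lever and jaw. 40 x 40 mm inside, with flared lips 8 mm high at its two ends in x to pull by. The pawl is clear of the teeth only in the last 1 mm before the stop; the stop is firm, 10 to 20 N per mm. A press of 11 to 14 N keeps it clear. Let up, the pawl drops in at once
- beaker: clear polypropylene beaker with a thin teal rim band, a straight cylinder 56 mm across and 100 mm high, open at the top, about 70 g. Origin: centre of its underside; z up. It starts standing in the clamp and its upper 50 mm stand free above the jaws for a grasp from above
- recess (a point): centre of the floor of the round cup recess moulded in the grey tray: 75 mm across, 8 mm deep below the tray's floor
- tray: fixed grey plastic high chair tray, 420 x 600 mm, floor 14 mm above the table, rim 30 mm above the table. Origin: centre of its underside; the long side is its y
- plate: bystander: orange divided plate, 180 mm across, 26 mm high; origin at the centre of its underside
- teether: bystander: yellow teether ring lying flat, 81 mm across, 18 mm high; origin at the centre of its underside
- dispenser: bystander: pill-shaped aluminium formula dispenser with a twist cap, standing upright, 49 mm across, 108 mm high; origin at the centre of its underside
Things that resemble listed ones, but are neither listed nor needed, are in the scene too. What is shaped like the beaker but purple or yellow is not meant.

How it is judged:
By the outcome, as a careful person would: the job done as asked, in the order asked, and still so for the second after the job is handed in, with the robot touching nothing.
It also fails if it takes over 64 s, if anything falls off the work surface, if the arm or the gripper's body presses on something with over 40 N, if the wrist force passes 120 N, or if a joint passes its speed limit or range.

## Working session

There is one attempt and no reset: what is moved stays moved. The work goes in short steps, Python scripts to look and compute and a tool call to move; the robot and the scene stay as the last step left them, time stands still between calls to the robot, and variables do not carry over. Pictures are saved under pics/ and viewed, and the job is handed in when it is done.

Besides the shell and the picture viewer there is one more tool, called after ">>>" as a command line: name --argument value ..., lists and objects as JSON in quotes. jog_arm: Moves the arm, as the interface text tells. Its arguments: {"type":"object","properties":{"plan":{"type":"array","items":{"type":"array","items":{"type":"array","items":{"type":"number"}}}},"squeeze":{"type":"number"}},"required":["plan"]}

```bash
ls; mkdir -p pics
python3 - <<'E'
from station import *
import cv2
print(observe())
for n in ("scene","top","wrist"):
    print(n,camera_info(n)); cv2.imwrite(f"pics/{n}0.png",get_image(n))
E
```

```text
pics
{'time': 0.0, 'joint_pos': array([-1.34179022e+00,  1.16448667e-01,  1.44225302e+00,  1.49340823e-06,
        1.58400285e+00, -3.78056966e-02]), 'qd': array([-0.00147788,  0.00243773, -0.00098068,  0.00042042, -0.0002204 ,
        0.00026124]), 'joint_efforts': array([-2.03817872e-03, -7.21271968e+01, -6.22614169e+01,  7.77918776e-02,
        2.38798221e-02, -8.60829505e-05]), 'tcp_pos': array([ 0.17791667, -0.65094707,  0.24293793]), 'eef_rot': array([ 1.01115151,  1.32455919, -1.00997114]), 'wrist_force': array([ 0.15580798,  0.54221663, -0.80879607]), 'moment': array([-0.04557604,  0.0025589 ,  0.00952638]), 'grip_width': 0.09350452893876225}
scene {'camera_matrix': array([[438.12732447,   0.        , 255.86988279],
       [  0.        , 438.12732447, 188.00203417],
       [  0.        ,   0.        ,   1.        ]]), 'k1': 0.0011365542058096186, 'xyz': array([ 1.15675096, -0.18940632,  0.93303306]), 'attitude': array([-1.93490064, -1.72901079,  0.56149801])}
top {'camera_matrix': array([[368.4645434 ,   0.        , 253.27617253],
       [  0.        , 368.4645434 , 185.3506276 ],
       [  0.        ,   0.        ,   1.        ]]), 'k1': 0.007101658864278742, 'xyz': array([ 0.4539486 , -0.0705758 ,  0.88974696]), 'attitude': array([-2.1626958 ,  2.19938973, -0.16517829])}
wrist {'camera_matrix': array([[315.86247183,   0.        , 251.03033946],
       [  0.        , 315.86247183, 189.61285681],
       [  0.        ,   0.        ,   1.        ]]), 'k1': -0.013253920483460958, 'xyz': array([ 0.25915318, -0.62887001,  0.38393814]), 'attitude': array([ 2.29465109, -1.7505047 , -0.27204473])}
```

View pics/top0.png

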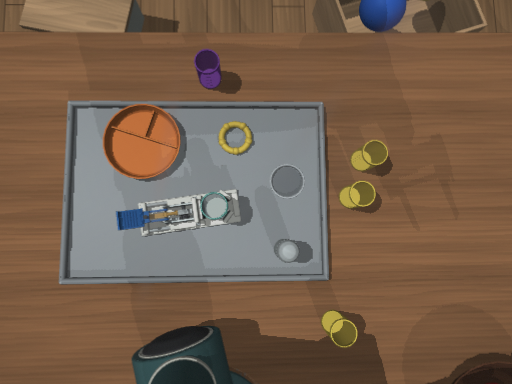

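View pics/scene0.png

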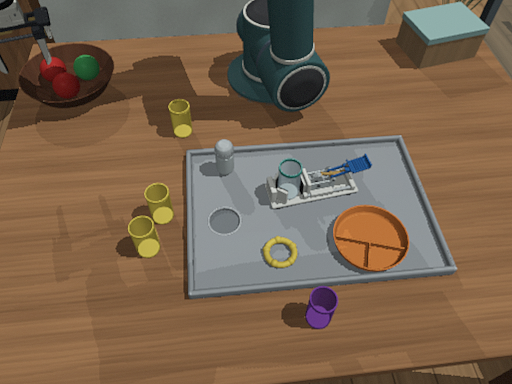

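View pics/wrist0.png

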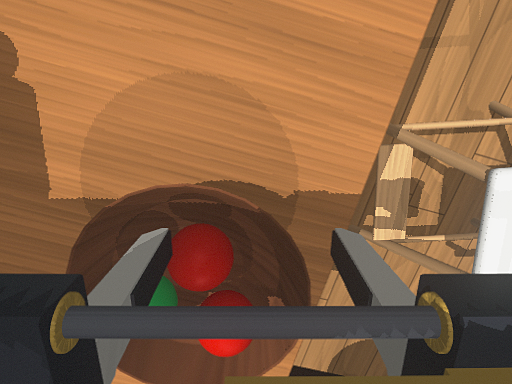

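```bash
cat > h.py <<'E'
from station import *
import cv2, numpy as np
from scipy.spatial.transform import Rotation as R
def ray(ci,u,v):
    K=ci["camera_matrix"]; x=(u-K[0,2])/K[0,0]; y=(v-K[1,2])/K[1,1]
    xd,yd=x,y
    for _ in range(10):
        s=1+ci["k1"]*(x*x+y*y); x,y=xd/s,yd/s
    d=R.from_rotvec(ci["attitude"]).apply([x,y,1]); return np.array(ci["xyz"]),d
def onz(ci,u,v,z):
    o,d=ray(ci,u,v); return o+d*(z-o[2])/d[2]
def proj(ci,p):
    c=R.from_rotvec(ci["attitude"]).inv().apply(np.array(p)-ci["xyz"]); x,y=c[0]/c[2],c[1]/c[2]
    s=1+ci["k1"]*(x*x+y*y); K=ci["camera_matrix"]; return np.array([x*s*K[0,0]+K[0,2],y*s*K[1,1]+K[1,2]])
E
python3 - <<'E'
from h import *
t=cv2.imread("pics/top0.png"); s=cv2.imread("pics/scene0.png")
cv2.imwrite("pics/topc.png",cv2.resize(t[170:260,100:320],None,fx=3.6,fy=3.6,interpolation=cv2.INTER_CUBIC))
cv2.imwrite("pics/scenec.png",cv2.resize(s[130:250,190:390],None,fx=4,fy=4,interpolation=cv2.INTER_CUBIC))
ct=camera_info("top")
for n,uv,z in (("recess",(287,181),.006),("beaker",(217,206),.126),("saddle",(130,218),.086),("plate",(142,142),.03),("tee",(235,138),.023),("disp",(288,251),.122)):
    print(n,onz(ct,*uv,z))
E
```

```text
recess [ 0.56329107 -0.18764004  0.006     ]
beaker [ 0.49846244 -0.02496535  0.126     ]
saddle [0.47819491 0.16372624 0.086     ]
plate [0.65764657 0.15545297 0.03      ]
tee [ 0.66691611 -0.06315436  0.023     ]
disp [ 0.40338698 -0.1700614   0.122     ]
```

View pics/topc.png

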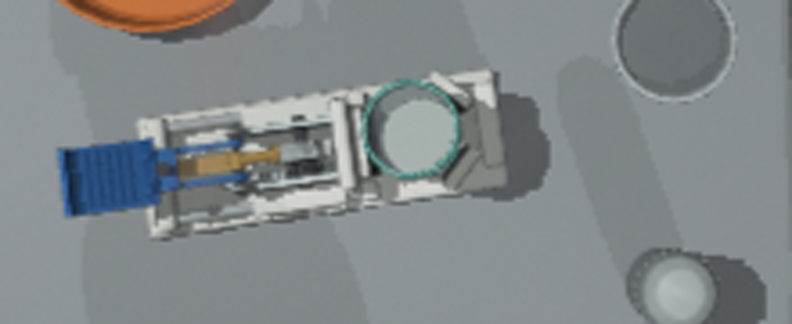

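View pics/scenec.png

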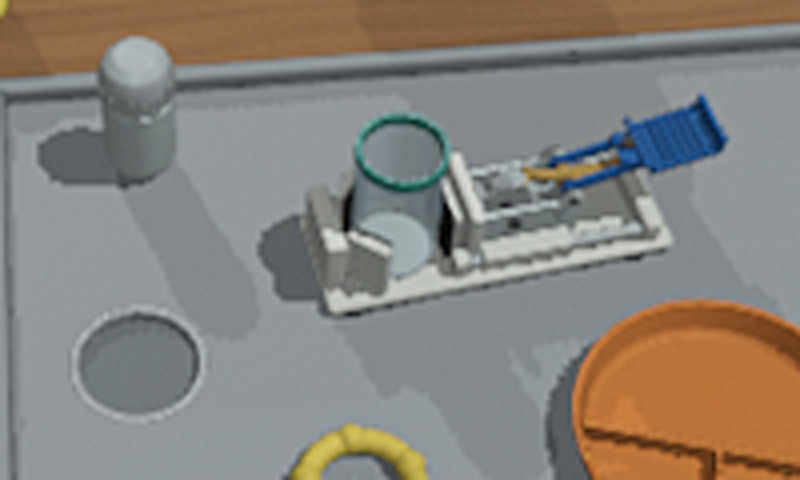

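Run:
```python
from h import *
for n in ("top","scene"):
    im=cv2.imread(f"pics/{n}0.png"); hsv=cv2.cvtColor(im,cv2.COLOR_BGR2HSV); ci=camera_info(n)
    roi=np.zeros(im.shape[:2],np.uint8)
    if n=="top": roi[170:260,100:320]=1
    else: roi[130:250,190:390]=1
    teal=cv2.inRange(hsv,(78,90,50),(95,255,255))*roi
    blue=cv2.inRange(hsv,(100,120,40),(125,255,255))*roi
    p=cv2.findNonZero(teal); h=cv2.convexHull(p); e=cv2.fitEllipse(h); print(n,"teal",len(p),e, onz(ci,*e[0],.124))
    # fit hull in world plane
    w=np.array([onz(ci,*q[0],.125)[:2] for q in h]); c,r=cv2.minEnclosingCircle(w.astype(np.float32)*1000);print(" circ",c,r)
    cn=max(cv2.findContours(blue,cv2.RETR_EXTERNAL,cv2.CHAIN_APPROX_NONE)[0],key=cv2.contourArea)
    wide=cv2.morphologyEx(blue,cv2.MORPH_OPEN,np.ones((9,9)))
    ys,xs=np.nonzero(wide); print(" blue",len(xs),xs.min(),xs.max(),ys.min(),ys.max())
    r=cv2.minAreaRect(np.stack([xs,ys],1).astype(np.float32)); print(r)
    for q in cv2.boxPoints(r): print("  ",q,onz(ci,*q,.086),onz(ci,*q,.094))
    if n=="top":
        # recess
        g=cv2.cvtColor(im,cv2.COLOR_BGR2GRAY)
    pp=np.argwhere(blue)[:,::-1]
    print("blue ext", pp[pp[:,0].argmin()],pp[pp[:,0].argmax()],pp[pp[:,1].argmin()],pp[pp[:,1].argmax()])
    cv2.imwrite(f"pics/{n}m.png",cv2.resize((blue|teal)[130:260],None,fx=1.5,fy=1.5))
    if n=="top": gr=im[150:215,255:320]; cv2.imwrite("pics/rec.png",cv2.resize(gr,None,fx=8,fy=8,interpolation=cv2.INTER_CUBIC))
    # white ring
    ring=cv2.inRange(hsv,(0,0,165),(180,40,255)); 
    rr=(slice(150,215),slice(255,320)) if n=="top" else (slice(195,245),slice(195,250))
    m=np.zeros_like(ring); m[rr]=ring[rr]; p=cv2.findNonZero(m)
    if p is not None and len(p)>10:
        e=cv2.fitEllipse(cv2.convexHull(p)); print(" ring",len(p),e,onz(ci,*e[0],.014))
```

```text
top teal 47 ((214.04896545410156, 205.63372802734375), (26.481687545776367, 28.011709213256836), 105.2936782836914) [ 0.49944068 -0.01875839  0.124     ]
 circ (498.5993957519531, -19.149629592895508) 29.23601531982422
 blue 462 117 143 210 228
((130.0, 219.0), (18.0, 26.0), 90.0)
   [117. 210.] [0.49583695 0.19160331 0.086     ] [0.49542002 0.18899374 0.094     ]
   [143. 210.] [0.49486956 0.13640679 0.086     ] [0.49446226 0.13434661 0.094     ]
   [143. 228.] [0.45632746 0.13583357 0.086     ] [0.45630378 0.13377909 0.094     ]
   [117. 228.] [0.45740169 0.19073017 0.086     ] [0.45736732 0.18812929 0.094     ]
blue ext [116 212] [168 219] [137 209] [118 229]
 ring 52 ((286.8099670410156, 180.88113403320312), (33.50079345703125, 33.88758850097656), 134.43362426757812) [ 0.56259583 -0.18612991  0.014     ]
scene teal 106 ((290.2563781738281, 167.85333251953125), (18.969608306884766, 23.11676597595215), 98.08833312988281) [ 0.50360389 -0.01811765  0.124     ]
 circ (503.96771240234375, -17.92152214050293) 29.29640769958496
 blue 233 349 368 158 170
((358.5, 164.0), (12.0, 19.0), 90.0)
   [349. 158.] [0.45648117 0.14499149 0.086     ] [0.46309503 0.1418332  0.094     ]
   [368. 158.] [0.46159113 0.19357676 0.086     ] [0.46815672 0.18995959 0.094     ]
   [368. 170.] [0.50032552 0.18286124 0.086     ] [0.50652528 0.17934528 0.094     ]
   [349. 170.] [0.4952944  0.13531892 0.086     ] [0.50154168 0.13225197 0.094     ]
blue ext [327 171] [371 164] [365 154] [330 177]
 ring 121 ((224.23667907714844, 220.43836975097656), (28.93942642211914, 33.638282775878906), 85.3647232055664) [ 0.56460278 -0.18572111  0.014     ]
```

View pics/rec.png

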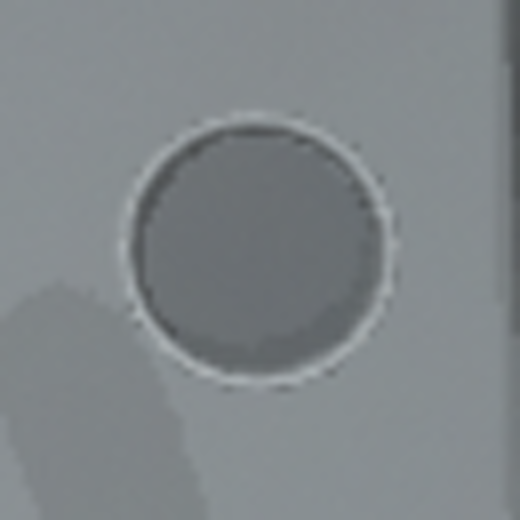

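Run:
```python
from h import *
ct=camera_info("top"); f=lambda p:(p[0]/3.6+100,p[1]/3.6+170)
A=[onz(ct,*f(p),.026)[:2] for p in ((145,120),(490,72),(155,238),(505,185))]
print(A)
for i,j in ((0,1),(2,3)):
    d=A[i]-A[j]; print(np.linalg.norm(d), np.degrees(np.arctan2(d[1],d[0])))
for p in ((58,150),(150,140),(160,203),(66,217)): print(onz(ct,*f(p),.090))
s=observe(); M=R.from_rotvec(s["eef_rot"]).as_matrix(); print(M.round(3))
ci=camera_info("wrist"); print("cam in tool", M.T@(ci["xyz"]-s["tcp_pos"]), (M.T@R.from_rotvec(ci["attitude"]).as_matrix()).round(3))
```

```text
[array([0.51348567, 0.15832613]), array([ 0.5411912 , -0.06411883]), array([0.43798746, 0.15083784]), array([ 0.46749545, -0.07281892])]
0.2241636817495276 97.09963013236528
0.2255949155765077 97.51586821583192
[0.49210287 0.19208878 0.09      ]
[0.49709619 0.13823755 0.09      ]
[0.45967209 0.13181151 0.09      ]
[0.45251948 0.18652871 0.09      ]
[[-0.     0.965  0.264]
 [ 0.001  0.264 -0.965]
 [-1.     0.    -0.001]]
cam in tool [-1.40925748e-01  8.42008375e-02 -4.85881415e-05] [[ 0.    -0.302  0.953]
 [ 0.    -0.953 -0.302]
 [ 1.     0.001 -0.   ]]
```

>>> jog_arm --plan '[[[-56, 495, -654, -82, 0, 0, 0], [-56, 495, -654, -82, 0, 0, 0], [-56, 495, -654, -82, 0, 0, 0], [-56, 495, -654, -82, 0, 0, 0], [-56, 495, -654, -82, 0, 0, 0], [-56, 495, -654, -82, 0, 0, 0], [-56, 495, -654, -82, 0, 0, 0], [-56, 495, -654, -82, 0, 0, 0], [-56, 495, -654, -82, 0, 0, 0], [-56, 495, -654, -82, 0, 0, 0], [-56, 495, -654, -82, 0, 0, 0], [-56, 495, -654, -82, 0, 0, 0], [-56, 495, -654, -82, 0, 0, 0], [-56, 495, -654, -82, 0, 0, 0], [-56, 495, -654, -82, 0, 0, 0], [-56, 495, -654, -82, 0, 0, 0], [-56, 495, -654, -82, 0, 0, 0], [-56, 495, -654, -82, 0, 0, 0], [-56, 495, -654, -82, 0, 0, 0], [-56, 495, -654, -82, 0, 0, 0]]]'

```text
time: 2.15
tcp_pos: [0.4828, 0.1095, 0.2996]
eef_rot: [-0.099, 1.569, 0.099]
wrist_force: [-0.6, 0.1, 0.2]
grip_width: 0.0007
```

Run:
```python
from h import *
s=observe(); print(s["time"],s["tcp_pos"],s["wrist_force"],s["grip_width"],abs(s["qd"]).max()); print(R.from_rotvec(s["eef_rot"]).as_matrix().round(4))
im=get_image("wrist"); ci=camera_info("wrist"); print(ci)
cv2.imwrite("pics/w1.png",cv2.resize(im,(800,600)));cv2.imwrite("pics/w1r.png",im)
```

```text
2.15 [0.48276903 0.10947704 0.29958172] [-0.62498461  0.11015245  0.24543649] 0.0006665020463302863 0.009213693824137116
[[-1.000e-04 -1.261e-01  9.920e-01]
 [-2.000e-04  9.920e-01  1.261e-01]
 [-1.000e+00 -2.000e-04 -1.000e-04]]
{'camera_matrix': array([[315.86247183,   0.        , 251.03033946],
       [  0.        , 315.86247183, 189.61285681],
       [  0.        ,   0.        ,   1.        ]]), 'k1': -0.013253920483460958, 'xyz': array([0.47153606, 0.19334432, 0.44065141]), 'attitude': array([2.82947999, 0.17897756, 0.02860586])}
```

View pics/w1.png

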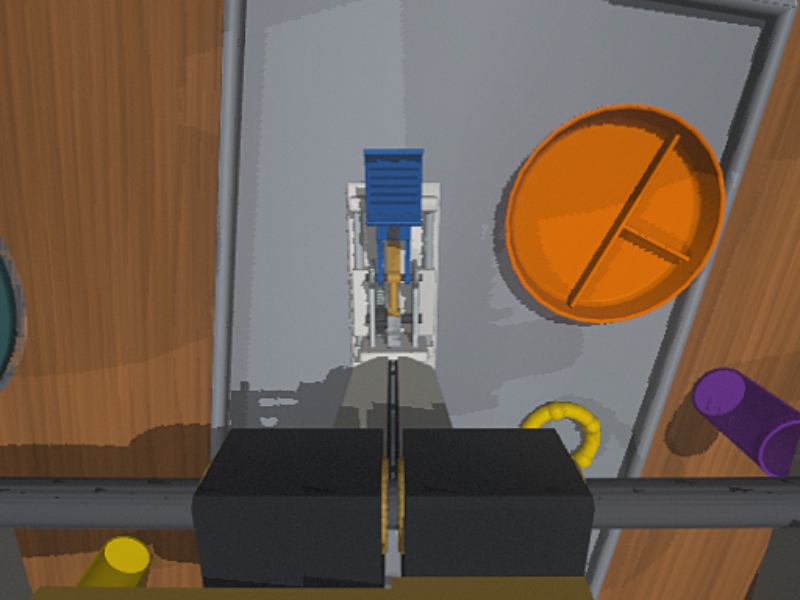

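The wrist view shows the blue saddle square to the image (columns 364–423, rows 149–226 at 800 px), in line with the fingers at column 393.

Run:
```python
from h import *
ci=camera_info("wrist"); im=cv2.imread("pics/w1r.png"); hsv=cv2.cvtColor(im,cv2.COLOR_BGR2HSV)
b=cv2.inRange(hsv,(100,120,40),(125,255,255)); b=cv2.morphologyEx(b,cv2.MORPH_OPEN,np.ones((9,9)))
n,l,st,c=cv2.connectedComponentsWithStats(b); print(st[1:],c[1:])
s=observe(); M=R.from_rotvec(s["eef_rot"]).as_matrix()
for i in range(1,n):
    x,y,w,h,a=st[i]
    for u,v in ((x,y),(x+w,y),(x+w,y+h),(x,y+h),(x+w/2,y),(x+w/2,y+h),(x+w/2,y+h/2)):
        for z in (.086,.094):
            p=onz(ci,u-.5,v-.5,z); print((u,v),z,p.round(4),"tool",(M.T@(p-s["tcp_pos"])*1000).round(1))
print("beaker tool",(M.T@(np.array([.4995,-.0187,.126])-s["tcp_pos"])*1000).round(1))
```

```text
[[ 234  100   36   45 1488]] [[251.39986559 122.88844086]]
(np.int32(234), np.int32(100)) 0.086 [0.4542 0.1809 0.086 ] tool [213.7  74.6 -19.4]
(np.int32(234), np.int32(100)) 0.094 [0.4546 0.1811 0.094 ] tool [205.7  74.8 -18.9]
(np.int32(270), np.int32(100)) 0.086 [0.4929 0.1858 0.086 ] tool [213.7  74.6  19.6]
(np.int32(270), np.int32(100)) 0.094 [0.4924 0.1859 0.094 ] tool [205.7  74.8  19.1]
(np.int32(270), np.int32(145)) 0.086 [0.4999 0.1374 0.086 ] tool [213.7  25.7  20.4]
(np.int32(270), np.int32(145)) 0.094 [0.4992 0.1387 0.094 ] tool [205.7  27.   20. ]
(np.int32(234), np.int32(145)) 0.086 [0.4596 0.1323 0.086 ] tool [213.7  25.7 -20.1]
(np.int32(234), np.int32(145)) 0.094 [0.4599 0.1337 0.094 ] tool [205.7  27.  -19.7]
(np.float64(252.0), np.int32(100)) 0.086 [0.4736 0.1833 0.086 ] tool [2.137e+02 7.460e+01 1.000e-01]
(np.float64(252.0), np.int32(100)) 0.094 [0.4735 0.1835 0.094 ] tool [2.057e+02 7.480e+01 1.000e-01]
(np.float64(252.0), np.int32(145)) 0.086 [0.4797 0.1348 0.086 ] tool [2.137e+02 2.570e+01 1.000e-01]
(np.float64(252.0), np.int32(145)) 0.094 [0.4795 0.1362 0.094 ] tool [2.057e+02 2.700e+01 1.000e-01]
(np.float64(252.0), np.float64(122.5)) 0.086 [0.4766 0.1596 0.086 ] tool [2.137e+02 5.060e+01 1.000e-01]
(np.float64(252.0), np.float64(122.5)) 0.094 [0.4765 0.1603 0.094 ] tool [2.057e+02 5.140e+01 1.000e-01]
beaker tool [ 173.7 -129.1    0.5]
```

>>> jog_arm --plan '[[[40, 51.5, 0, 0, 0, 0, 0], [80, 51.5, 0, 0, 0, 0, 0], [120, 51.5, 0, 0, 0, 0, 0], [150, 51.5, 0, 0, 0, 0, 0], [170, 51.5, 0, 0, 0, 0, 0], [178, 51.5, 0, 0, 0, 0, 0], [178, 51.5, 0, 0, 0, 0, 0], [178, 51.5, 0, 0, 0, 0, 0]]]'

```text
time: 3.0
tcp_pos: [0.477, 0.161, 0.123]
eef_rot: [-0.099, 1.567, 0.1]
wrist_force: [-0.2, 0.6, 0.7]
grip_width: 0.0002
```

Run:
```python
from h import *
s=observe(); print(s["time"],s["tcp_pos"],s["wrist_force"],s["moment"],s["grip_width"],abs(s["qd"]).max())
im=get_image("wrist"); cv2.imwrite("pics/w2.png",cv2.resize(im,(800,600)))
im=get_image("scene"); cv2.imwrite("pics/s2.png",cv2.resize(im[100:250,250:450],(800,600),interpolation=cv2.INTER_CUBIC))
```

```text
3.0 [0.47698161 0.16103308 0.12297044] [-0.23465968  0.62270731  0.68672826] [-0.05134068 -0.11997955 -0.02279936] 0.00020748136693751176 0.0068820998181375916
```

View pics/w2.png

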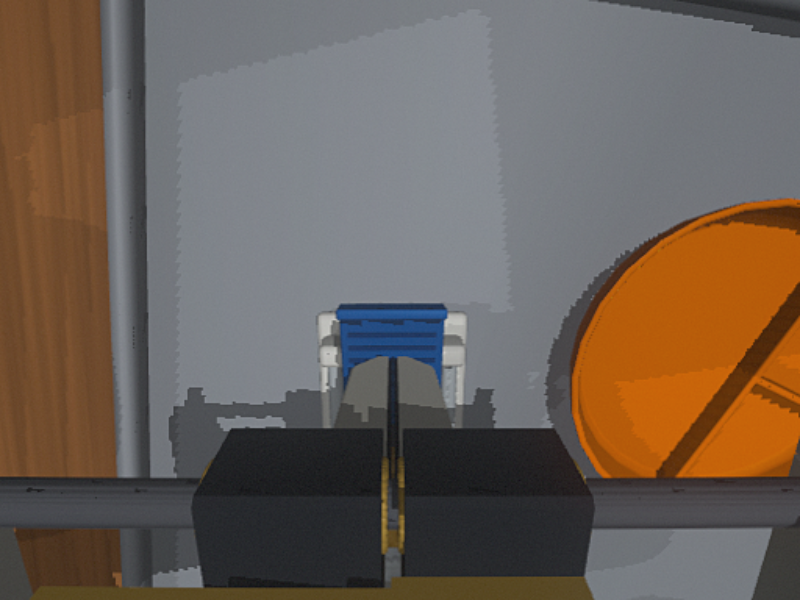

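View pics/s2.png

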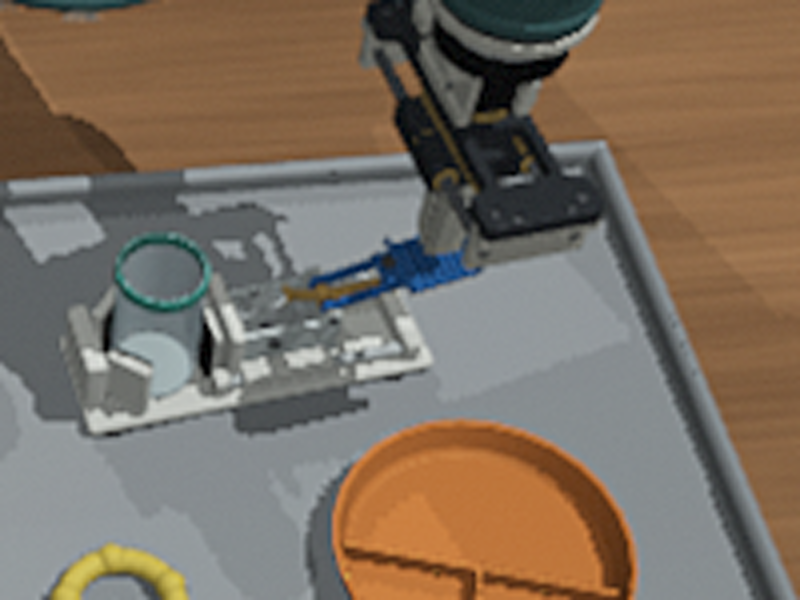

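>>> jog_arm --plan '[[[6, 0, 0, 0, 0, 0, 0], [11, 0, 0, 0, 0, 0, 0], [13, 0, 0, 0, 0, 0, 0], [13, 0, 0, 0, 0, 0, 0]]]'

```text
time: 3.5
tcp_pos: [0.4764, 0.1613, 0.1082]
eef_rot: [-0.1, 1.569, 0.1]
wrist_force: [0.8, 0.3, 0.6]
grip_width: 0.0005
```

>>> jog_arm --plan '[[[1, 0, 0, 0, 0, 0, 0], [2, 0, 0, 0, 0, 0, 0], [2, 0, 0, 0, 0, 0, 0]]]'

```text
time: 3.8
tcp_pos: [0.4765, 0.1614, 0.1066]
eef_rot: [-0.1, 1.568, 0.1]
wrist_force: [0.8, 1.0, 0.8]
grip_width: 0.0005
```

>>> jog_arm --plan '[[[1, 0, 0, 0, 0, 0, 0], [2, 0, 0, 0, 0, 0, 0], [2, 0, 0, 0, 0, 0, 0]]]'

```text
time: 4.1
tcp_pos: [0.4765, 0.1613, 0.1045]
eef_rot: [-0.1, 1.569, 0.1]
wrist_force: [0.5, 1.0, 0.8]
grip_width: 0.0009
```

>>> jog_arm --plan '[[[1, 0, 0, 0, 0, 0, 0], [2, 0, 0, 0, 0, 0, 0], [2, 0, 0, 0, 0, 0, 0]]]'

```text
time: 4.4
tcp_pos: [0.4765, 0.1614, 0.1027]
eef_rot: [-0.1, 1.568, 0.1]
wrist_force: [-0.6, 1.7, 1.6]
grip_width: 0.0007
```

>>> jog_arm --plan '[[[1, 0, 0, 0, 0, 0, 0], [2, 0, 0, 0, 0, 0, 0], [2, 0, 0, 0, 0, 0, 0]]]'

```text
time: 4.7
tcp_pos: [0.4766, 0.1616, 0.1009]
eef_rot: [-0.099, 1.568, 0.1]
wrist_force: [-1.0, 3.1, 6.8]
grip_width: 0.0003
```

>>> jog_arm --plan '[[[1, 0, 0, 0, 0, 0, 0], [2, 0, 0, 0, 0, 0, 0], [3, 0, 0, 0, 0, 0, 0], [3, 0, 0, 0, 0, 0, 0]]]'

```text
time: 5.1
tcp_pos: [0.4766, 0.1618, 0.098]
eef_rot: [-0.099, 1.568, 0.101]
wrist_force: [-2.7, 4.0, 6.6]
grip_width: 0.0
```

>>> jog_arm --plan '[[[1, 0, 0, 0, 0, 0, 0], [2, 0, 0, 0, 0, 0, 0], [3, 0, 0, 0, 0, 0, 0], [3, 0, 0, 0, 0, 0, 0]]]'

```text
time: 5.5
tcp_pos: [0.4766, 0.1618, 0.0952]
eef_rot: [-0.099, 1.568, 0.101]
wrist_force: [-2.7, 4.9, 7.8]
grip_width: 0.0009
```

>>> jog_arm --plan '[[[1, 0, 0, 0, 0, 0, 0], [2, 0, 0, 0, 0, 0, 0], [2, 0, 0, 0, 0, 0, 0]]]'

```text
time: 5.8
tcp_pos: [0.4766, 0.1619, 0.0932]
eef_rot: [-0.099, 1.568, 0.101]
wrist_force: [-3.4, 5.0, 8.9]
grip_width: 0.0007
```

>>> jog_arm --plan '[[[0.5, 0, 0, 0, 0, 0, 0], [1, 0, 0, 0, 0, 0, 0], [1, 0, 0, 0, 0, 0, 0]]]'

```text
time: 6.1
tcp_pos: [0.4766, 0.1619, 0.0922]
eef_rot: [-0.099, 1.568, 0.101]
wrist_force: [-2.1, 4.7, 8.0]
grip_width: 0.0003
```

>>> jog_arm --plan '[[[0.5, 0, 0, 0, 0, 0, 0], [0.5, 0, 0, 0, 0, 0, 0]]]'

```text
time: 6.3
tcp_pos: [0.4766, 0.1619, 0.0917]
eef_rot: [-0.099, 1.568, 0.101]
wrist_force: [-3.4, 5.3, 8.4]
grip_width: 0.0005
```

>>> jog_arm --plan '[[[0.5, 0, 0, 0, 0, 0, 0], [0.5, 0, 0, 0, 0, 0, 0]]]'

```text
time: 6.5
tcp_pos: [0.4766, 0.1619, 0.0912]
eef_rot: [-0.099, 1.568, 0.101]
wrist_force: [-2.8, 5.5, 8.0]
grip_width: 0.0006
```

>>> jog_arm --plan '[[[0.5, 0, 0, 0, 0, 0, 0], [0.5, 0, 0, 0, 0, 0, 0]]]'

```text
time: 6.7
tcp_pos: [0.4766, 0.1618, 0.0908]
eef_rot: [-0.099, 1.568, 0.101]
wrist_force: [-1.8, 3.7, 7.9]
grip_width: 0.0004
```

>>> jog_arm --plan '[[[0.3, 0, 0, 0, 0, 0, 0], [0.3, 0, 0, 0, 0, 0, 0]]]'

```text
time: 6.9
tcp_pos: [0.4767, 0.1618, 0.0905]
eef_rot: [-0.099, 1.568, 0.101]
wrist_force: [-2.6, 4.5, 8.2]
grip_width: 0.0007
```

>>> jog_arm --plan '[[[0.3, 0, 0, 0, 0, 0, 0], [0.3, 0, 0, 0, 0, 0, 0]]]'

```text
time: 7.1
tcp_pos: [0.4767, 0.1618, 0.0902]
eef_rot: [-0.099, 1.568, 0.101]
wrist_force: [-3.8, 4.5, 9.7]
grip_width: 0.0005
```

>>> jog_arm --plan '[[[0.2, 0, 0, 0, 0, 0, 0], [0.2, 0, 0, 0, 0, 0, 0]]]'

```text
time: 7.3
tcp_pos: [0.4767, 0.1618, 0.0901]
eef_rot: [-0.099, 1.568, 0.101]
wrist_force: [-3.7, 4.3, 10.1]
grip_width: 0.0003
```

>>> jog_arm --plan '[[[0.2, 0, 0, 0, 0, 0, 0], [0.2, 0, 0, 0, 0, 0, 0]]]'

```text
time: 7.5
tcp_pos: [0.4767, 0.1618, 0.09]
eef_rot: [-0.099, 1.568, 0.101]
wrist_force: [-3.0, 4.5, 10.1]
grip_width: 0.0008
```

>>> jog_arm --plan '[[[0.2, 0, 0, 0, 0, 0, 0], [0.2, 0, 0, 0, 0, 0, 0]]]'

```text
time: 7.7
tcp_pos: [0.4767, 0.1618, 0.0899]
eef_rot: [-0.099, 1.568, 0.101]
wrist_force: [-4.0, 4.2, 12.0]
grip_width: 0.0006
```

Run:
```python
from h import *
F=[]
im=get_image("scene"); s=observe();F.append(s["wrist_force"])
im2=get_image("wrist"); s=observe();F.append(s["wrist_force"])
print(np.array(F),s["tcp_pos"],s["time"])
cv2.imwrite("pics/s3.png",cv2.resize(im[100:250,250:450],(800,600),interpolation=cv2.INTER_CUBIC))
```

```text
[[-4.29377139  5.0675338  10.78602756]
 [-4.37403363  4.72894838 10.8826962 ]] [0.4767044  0.16181691 0.08985229] 7.8
```

View pics/s3.png

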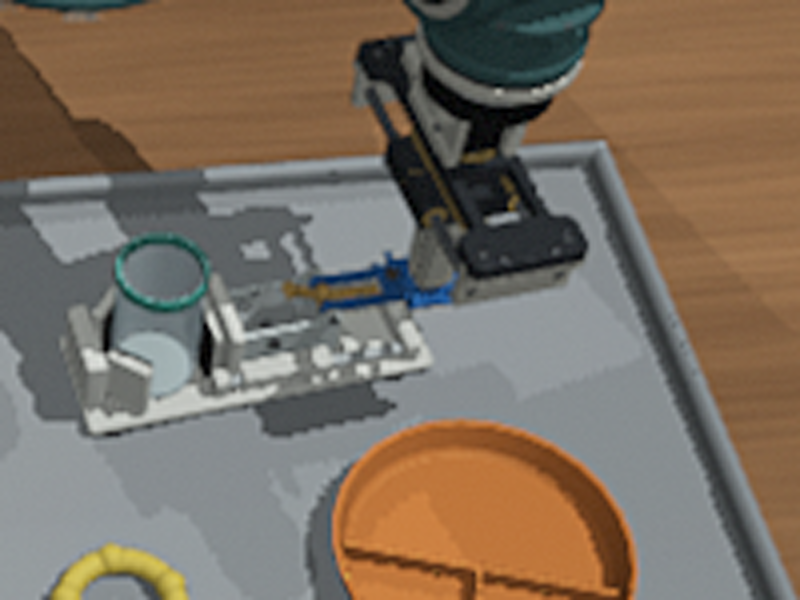

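>>> jog_arm --plan '[[[0.4, 0, 0, 0, 0, 0, 0], [0.4, 0, 0, 0, 0, 0, 0]]]'

```text
time: 8.0
tcp_pos: [0.4767, 0.1618, 0.0896]
eef_rot: [-0.099, 1.568, 0.101]
wrist_force: [-4.3, 4.9, 12.2]
grip_width: 0.0004
```

>>> jog_arm --plan '[[[0, 0.5, 0, 0, 0, 0, 0], [0, 1, 0, 0, 0, 0, 0], [0, 1, 0, 0, 0, 0, 0]]]'

```text
time: 8.3
tcp_pos: [0.4766, 0.1627, 0.0896]
eef_rot: [-0.099, 1.567, 0.101]
wrist_force: [-4.7, 3.4, 11.6]
grip_width: 0.0008
```

>>> jog_arm --plan '[[[0.2, 0.5, -0.5, 0, 0, 0, 0], [0.2, 1, -1, 0, 0, 0, 0], [0.2, 1, -1, 0, 0, 0, 0]]]'

```text
time: 8.6
tcp_pos: [0.4762, 0.1636, 0.0897]
eef_rot: [-0.099, 1.566, 0.101]
wrist_force: [1.0, 3.0, 11.7]
grip_width: 0.0005
```

>>> jog_arm --plan '[[[0.1, 0.5, 0, 0, 0, 0, 0], [0.2, 1, 0, 0, 0, 0, 0], [0.2, 1, 0, 0, 0, 0, 0]]]'

```text
time: 8.9
tcp_pos: [0.4761, 0.1645, 0.0896]
eef_rot: [-0.099, 1.566, 0.1]
wrist_force: [0.3, 1.2, 12.1]
grip_width: -0.0
```

>>> jog_arm --plan '[[[0.1, 0.5, 0, 0, 0, 0, 0], [0.2, 1, 0, 0, 0, 0, 0], [0.2, 1, 0, 0, 0, 0, 0]]]'

```text
time: 9.2
tcp_pos: [0.476, 0.1652, 0.0895]
eef_rot: [-0.1, 1.566, 0.1]
wrist_force: [1.1, -2.0, 14.0]
grip_width: 0.0005
```

>>> jog_arm --plan '[[[0.1, 0.5, 0, 0, 0, 0, 0], [0.2, 1, 0, 0, 0, 0, 0], [0.2, 1, 0, 0, 0, 0, 0]]]'

```text
time: 9.5
tcp_pos: [0.4759, 0.166, 0.0893]
eef_rot: [-0.1, 1.566, 0.1]
wrist_force: [0.1, -1.9, 15.2]
grip_width: 0.0005
```

>>> jog_arm --plan '[[[0, 0.5, 0, 0, 0, 0, 0], [0, 1, 0, 0, 0, 0, 0], [0, 1, 0, 0, 0, 0, 0]]]'

```text
time: 9.8
tcp_pos: [0.4758, 0.167, 0.0893]
eef_rot: [-0.1, 1.566, 0.099]
wrist_force: [0.6, -2.8, 15.1]
grip_width: 0.0005
```

>>> jog_arm --plan '[[[-0.5, 0.5, 0, 0, 0, 0, 0], [-0.5, 1, 0, 0, 0, 0, 0], [-0.5, 1, 0, 0, 0, 0, 0]]]'

```text
time: 10.1
tcp_pos: [0.4756, 0.168, 0.0896]
eef_rot: [-0.1, 1.566, 0.099]
wrist_force: [1.3, -3.2, 12.6]
grip_width: 0.0006
```

Run:
```python
from h import *
im=get_image("scene"); s=observe()
print(s["wrist_force"],s["tcp_pos"],s["time"])
cv2.imwrite("pics/s4.png",cv2.resize(im[100:250,250:450],(800,600),interpolation=cv2.INTER_CUBIC))
```

```text
[ 1.39187071 -3.23266437 12.18307093] [0.47559983 0.16798245 0.0896026 ] 10.15
```

View pics/s4.png

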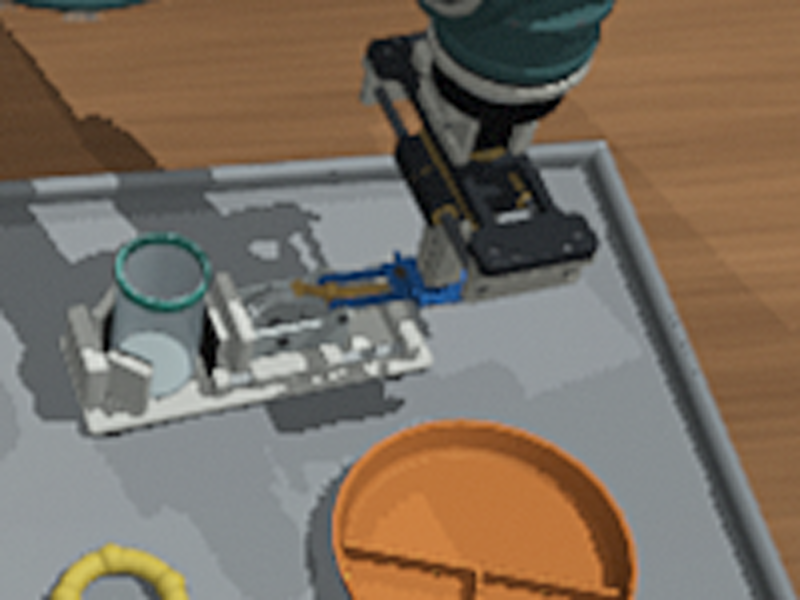

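>>> jog_arm --plan '[[[0, 1, 0, 0, 0, 0, 0], [0, 2, 0, 0, 0, 0, 0], [0, 3, 0, 0, 0, 0, 0]]]'

```text
time: 10.45
tcp_pos: [0.4752, 0.1709, 0.0896]
eef_rot: [-0.1, 1.566, 0.099]
wrist_force: [0.8, -3.2, 13.4]
grip_width: 0.0005
```

>>> jog_arm --plan '[[[0, 1, 0, 0, 0, 0, 0], [0, 2, 0, 0, 0, 0, 0], [0, 3, 0, 0, 0, 0, 0]]]'

```text
time: 10.75
tcp_pos: [0.4748, 0.1739, 0.0896]
eef_rot: [-0.1, 1.566, 0.099]
wrist_force: [1.5, -3.5, 12.2]
grip_width: 0.0003
```

Dragging steadily (about 3.3 N), with the press at 12–13 N. I'll continue.

>>> jog_arm --plan '[[[0, 1, 0, 0, 0, 0, 0], [0, 2, 0, 0, 0, 0, 0], [0, 3, 0, 0, 0, 0, 0], [0, 4, 0, 0, 0, 0, 0]]]'

```text
time: 11.15
tcp_pos: [0.4743, 0.1779, 0.0896]
eef_rot: [-0.1, 1.566, 0.099]
wrist_force: [1.4, -4.1, 13.3]
grip_width: 0.0007
```

>>> jog_arm --plan '[[[0, 1, 0, 0, 0, 0, 0], [0, 2, 0, 0, 0, 0, 0], [0, 3, 0, 0, 0, 0, 0], [0, 4, 0, 0, 0, 0, 0]]]'

```text
time: 11.55
tcp_pos: [0.4738, 0.1819, 0.0896]
eef_rot: [-0.1, 1.566, 0.099]
wrist_force: [0.6, -3.3, 12.5]
grip_width: 0.0005
```

>>> jog_arm --plan '[[[0, 1, 0, 0, 0, 0, 0], [0, 2, 0, 0, 0, 0, 0], [0, 3, 0, 0, 0, 0, 0], [0, 4, 0, 0, 0, 0, 0]]]'

```text
time: 11.95
tcp_pos: [0.4733, 0.1858, 0.0896]
eef_rot: [-0.1, 1.566, 0.099]
wrist_force: [0.7, -3.1, 12.8]
grip_width: 0.0009
```

Run:
```python
from h import *
im=get_image("scene"); s=observe()
print(s["wrist_force"],s["tcp_pos"],s["time"])
cv2.imwrite("pics/s5.png",cv2.resize(im[100:250,250:450],(800,600),interpolation=cv2.INTER_CUBIC))
```

```text
[ 1.05271522 -1.98646622 12.75205601] [0.47327722 0.18597414 0.08961187] 12.0
```

View pics/s5.png

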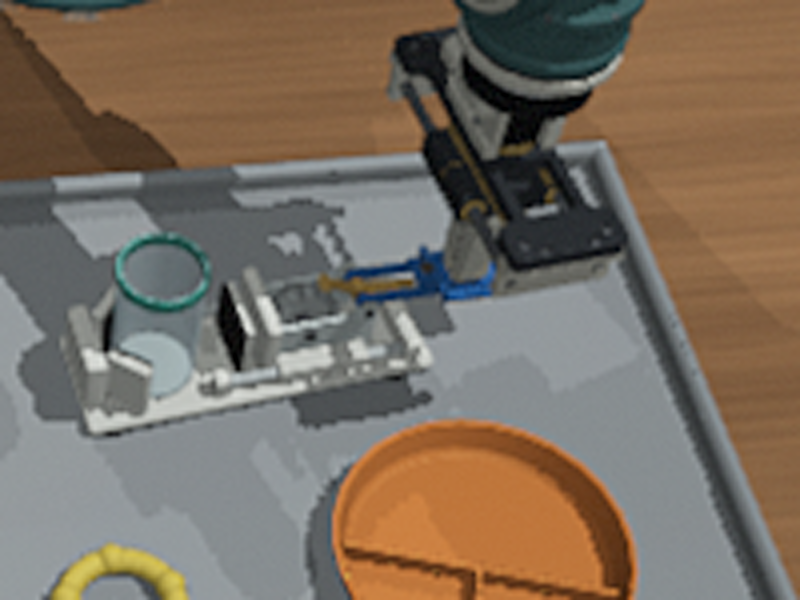

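>>> jog_arm --plan '[[[0, 1, 0, 0, 0, 0, 0], [0, 2, 0, 0, 0, 0, 0], [0, 3, 0, 0, 0, 0, 0], [0, 4, 0, 0, 0, 0, 0]]]'

```text
time: 12.4
tcp_pos: [0.4728, 0.1898, 0.0896]
eef_rot: [-0.1, 1.566, 0.099]
wrist_force: [1.3, -2.4, 12.9]
grip_width: 0.0004
```

>>> jog_arm --plan '[[[0, 1, 0, 0, 0, 0, 0], [0, 2, 0, 0, 0, 0, 0], [0, 3, 0, 0, 0, 0, 0], [0, 4, 0, 0, 0, 0, 0]]]'

```text
time: 12.8
tcp_pos: [0.4723, 0.1938, 0.0896]
eef_rot: [-0.1, 1.566, 0.099]
wrist_force: [1.7, -2.1, 11.7]
grip_width: 0.0005
```

>>> jog_arm --plan '[[[0, 1, 0, 0, 0, 0, 0], [0, 2, 0, 0, 0, 0, 0], [0, 3, 0, 0, 0, 0, 0]]]'

```text
time: 13.1
tcp_pos: [0.4719, 0.1967, 0.0896]
eef_rot: [-0.1, 1.566, 0.099]
wrist_force: [1.4, -2.8, 12.0]
grip_width: 0.0004
```

>>> jog_arm --plan '[[[0, 1, 0, 0, 0, 0, 0], [0, 1, 0, 0, 0, 0, 0]]]'

```text
time: 13.3
tcp_pos: [0.4717, 0.1979, 0.0896]
eef_rot: [-0.1, 1.566, 0.1]
wrist_force: [1.5, -2.2, 13.3]
grip_width: 0.0007
```

>>> jog_arm --plan '[[[0, 1, 0, 0, 0, 0, 0], [0, 1, 0, 0, 0, 0, 0]]]'

```text
time: 13.5
tcp_pos: [0.4716, 0.1988, 0.0896]
eef_rot: [-0.1, 1.566, 0.1]
wrist_force: [0.1, -2.0, 12.4]
grip_width: 0.0004
```

>>> jog_arm --plan '[[[0, 1, 0, 0, 0, 0, 0], [0, 1, 0, 0, 0, 0, 0]]]'

```text
time: 13.7
tcp_pos: [0.4715, 0.1998, 0.0896]
eef_rot: [-0.1, 1.566, 0.1]
wrist_force: [1.1, -2.3, 12.0]
grip_width: 0.0003
```

>>> jog_arm --plan '[[[0, 0.5, 0, 0, 0, 0, 0], [0, 1, 0, 0, 0, 0, 0]]]'

```text
time: 13.9
tcp_pos: [0.4713, 0.2007, 0.0896]
eef_rot: [-0.1, 1.566, 0.099]
wrist_force: [0.9, -3.6, 11.9]
grip_width: 0.0006
```

Run:
```python
from h import *
im=get_image("scene"); t=get_image("top"); s=observe(); cv2.imwrite("pics/s6r.png",im); cv2.imwrite("pics/t6r.png",t)
print(s["wrist_force"],s["tcp_pos"],s["time"])
cv2.imwrite("pics/s6.png",cv2.resize(im[100:250,250:450],(800,600),interpolation=cv2.INTER_CUBIC))
cv2.imwrite("pics/t6.png",cv2.resize(t[170:260,100:250],(800,480),interpolation=cv2.INTER_CUBIC))
```

```text
[ 1.48426515 -3.66134412 12.49736394] [0.47137393 0.20075069 0.08961001] 14.0
```

View pics/s6.png

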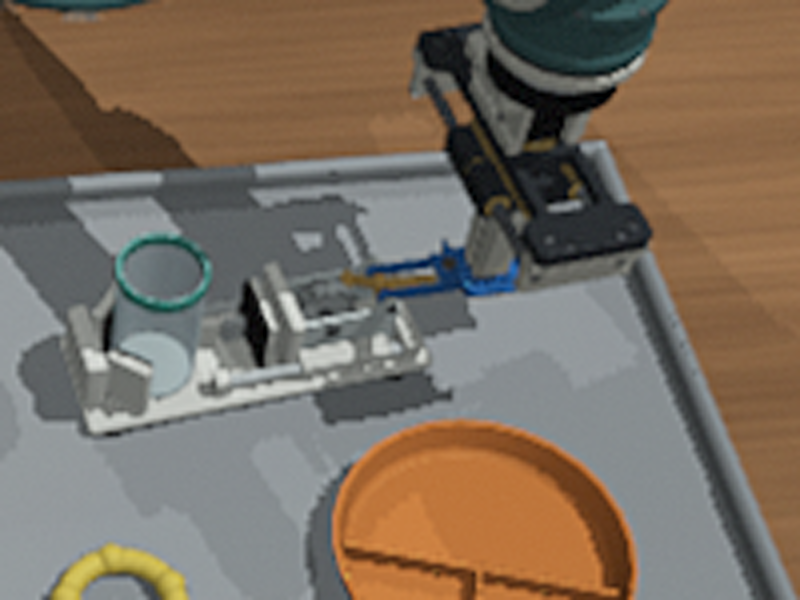

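View pics/t6.png

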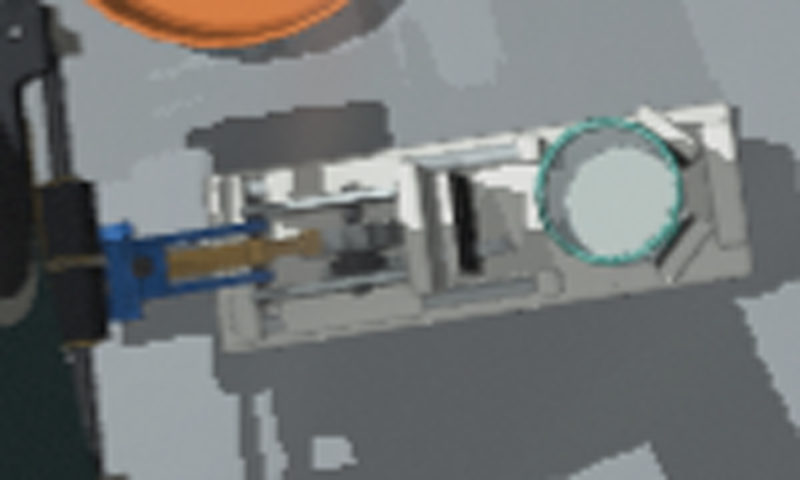

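Run:
```python
from h import *
ct=camera_info("top"); d=np.array([-.127,.992]); o=np.array([.4995,-.0187])
for uv in ((178.4,212.2),(195.8,210.3)): print(((onz(ct,*uv,.076)[:2]-o)@d*1000).round(1))
t=cv2.imread("pics/topc.png"); im=cv2.imread("pics/top0.png"); cv2.imwrite("pics/t0.png",cv2.resize(im[170:260,100:250],(800,480),interpolation=cv2.INTER_CUBIC))
```

```text
81.7
43.7
```

View pics/t0.png

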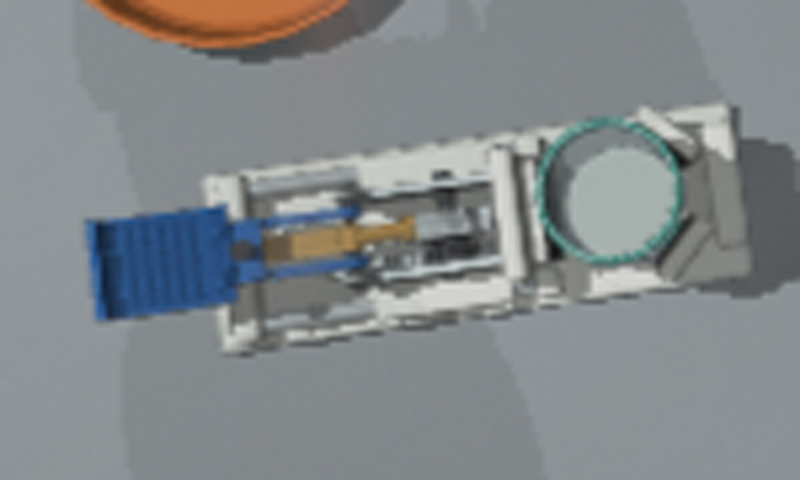

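>>> jog_arm --plan '[[[-2, -0.3, 0, 0, 0, 0, 0], [-6, -0.3, 0, 0, 0, 0, 0], [-12, 0, 0, 0, 0, 0, 0], [-18, 0, 0, 0, 0, 0, 0], [-25, 0, 0, 0, 0, 0, 0], [-40, 0, 0, 0, 0, 0, 0], [-80, 0, 0, 0, 0, 0, 0], [-130, 0, 0, 0, 0, 0, 0], [-180, -30, 0, 0, 0, 0, 100], [-180, -80, 0, 0, 0, 0, 100], [-180, -130, 0, 0, 0, 0, 100], [-180, -175, 0, 0, 0, 0, 100], [-180, -190, 0, 0, 0, 0, 100], [-180, -190, 0, 0, 0, 0, 100], [-180, -190, 0, 0, 0, 0, 100]]]'

```text
time: 15.5
tcp_pos: [0.4944, 0.0126, 0.2689]
eef_rot: [-0.099, 1.568, 0.1]
wrist_force: [0.4, 0.1, 0.3]
grip_width: 0.052
```

Run:
```python
from h import *
s=observe(); im=get_image("wrist"); ci=camera_info("wrist"); t=get_image("top")
cv2.imwrite("pics/w7r.png",im);cv2.imwrite("pics/w7.png",cv2.resize(im,(800,600)));cv2.imwrite("pics/t7.png",cv2.resize(t[170:260,100:250],(800,480),interpolation=cv2.INTER_CUBIC))
print(s["time"],s["tcp_pos"],s["wrist_force"],s["grip_width"]);print(R.from_rotvec(s["eef_rot"]).as_matrix().round(4))
```

```text
15.5 [0.49442024 0.01259686 0.26886733] [0.40515907 0.08837058 0.28844688] 0.0519651522839218
[[ 3.000e-04 -1.261e-01  9.920e-01]
 [ 3.000e-04  9.920e-01  1.261e-01]
 [-1.000e+00  3.000e-04  4.000e-04]]
```

View pics/w7.png

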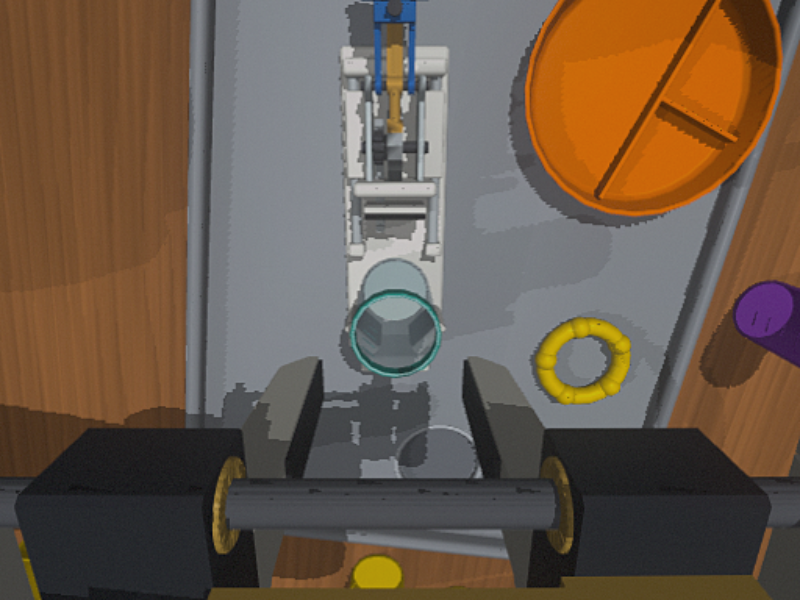

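View pics/t7.png

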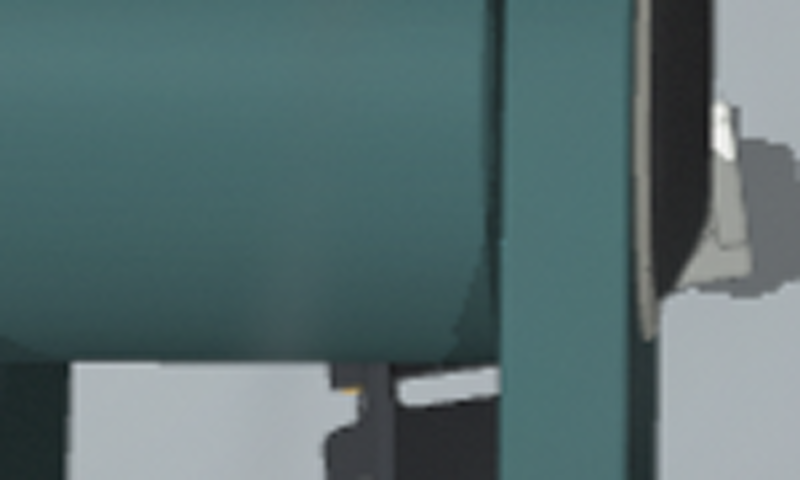

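The wrist view shows the teal rim ring at (396,333), the jaw plate well back at row 188, and the recess edge at about (438,465).

Run:
```python
from h import *
ci=camera_info("wrist"); im=cv2.imread("pics/w7r.png"); hsv=cv2.cvtColor(im,cv2.COLOR_BGR2HSV)
teal=cv2.inRange(hsv,(78,90,50),(95,255,255)); teal[:,:210]=0; teal[:180]=0; teal[250:]=0; teal[:,300:]=0
h=cv2.convexHull(cv2.findNonZero(teal)); e=cv2.fitEllipse(h); print(e)
s=observe(); M=R.from_rotvec(s["eef_rot"]).as_matrix()
w=np.array([onz(ci,*q[0],.126)[:2] for q in h]); c,r=cv2.minEnclosingCircle(w.astype(np.float32)*1000);print(c,r)
for n,uv,z in (("rim",e[0],.126),("plate",(395/1.5625,188/1.5625),.076),("recess",(438/1.5625,462/1.5625),.014)):
    p=onz(ci,*uv,z); print(n,p,"tool",(M.T@(p-s["tcp_pos"])*1000).round(1))
```

```text
((252.7522735595703, 213.0387420654297), (56.28587341308594, 57.83966064453125), 86.81515502929688)
(499.07366943359375, -15.681965827941895) 29.315977096557617
rim [ 0.49935441 -0.01502772  0.126     ] tool [142.6 -28.8   1.2]
plate [0.48888527 0.06750327 0.076     ] tool [192.6  54.4   1.4]
recess [ 0.56308589 -0.18387256  0.014     ] tool [ 254.6 -204.4   42.8]
```

>>> jog_arm --plan '[[[10, -30.5, 1, 0, 0, 0, 100], [30, -30.5, 1, 0, 0, 0, 100], [60, -30.5, 1, 0, 0, 0, 100], [90, -30.5, 1, 0, 0, 0, 100], [115, -30.5, 1, 0, 0, 0, 100], [135, -30.5, 1, 0, 0, 0, 100], [150, -30.5, 1, 0, 0, 0, 100], [156, -30.5, 1, 0, 0, 0, 100], [156, -30.5, 1, 0, 0, 0, 100], [156, -30.5, 1, 0, 0, 0, 100]]]'

```text
time: 16.6
tcp_pos: [0.4998, -0.0175, 0.1132]
eef_rot: [-0.1, 1.567, 0.1]
wrist_force: [1.0, -0.0, 0.1]
grip_width: 0.093
```

Run:
```python
from h import *
s=observe(); im=get_image("wrist"); t=get_image("scene")
cv2.imwrite("pics/w8.png",cv2.resize(im,(800,600)));cv2.imwrite("pics/s8.png",cv2.resize(t[80:260,190:430],(800,600),interpolation=cv2.INTER_CUBIC))
print(s["time"],s["tcp_pos"],s["wrist_force"],s["grip_width"])
```

```text
16.6 [ 0.49976652 -0.0175415   0.11320376] [ 0.95875521 -0.00699711  0.12756954] 0.09296698088936206
```

View pics/w8.png

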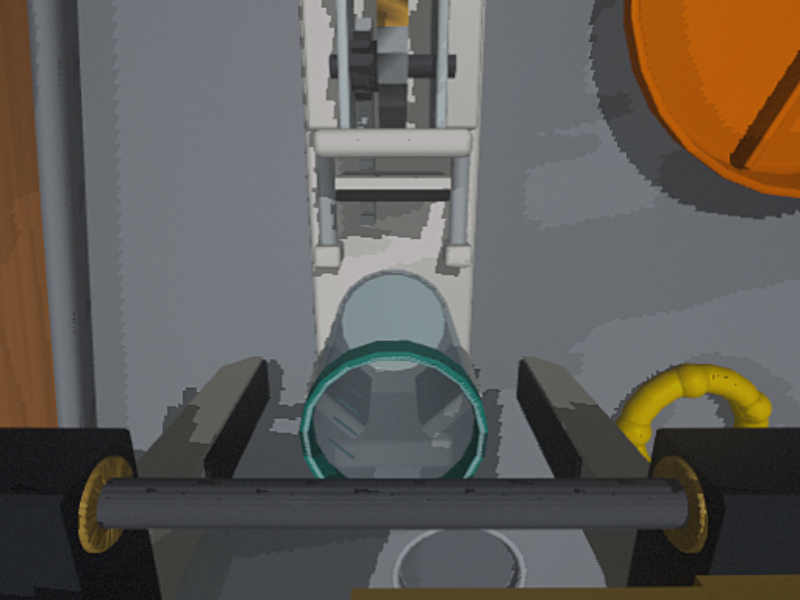

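View pics/s8.png

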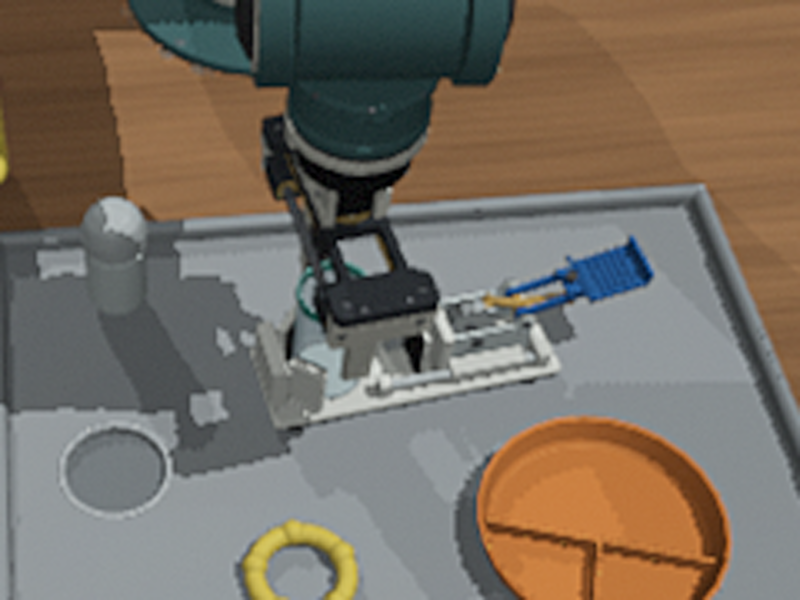

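>>> jog_arm --plan '[[[0, 0, 0, 0, 0, 0, 50], [0, 0, 0, 0, 0, 0, 50], [0, 0, 0, 0, 0, 0, 50], [0, 0, 0, 0, 0, 0, 50], [0, 0, 0, 0, 0, 0, 50], [0, 0, 0, 0, 0, 0, 50], [0, 0, 0, 0, 0, 0, 50], [0, 0, 0, 0, 0, 0, 50]]]' --squeeze 10

```text
time: 17.5
tcp_pos: [0.4996, -0.0176, 0.1124]
eef_rot: [-0.1, 1.568, 0.1]
wrist_force: [3.0, 1.8, -0.4]
grip_width: 0.0557
```

>>> jog_arm --plan '[[[-2, 0, 0, 0, 0, 0, 50], [-6, 0, 0, 0, 0, 0, 50], [-12, 0, 0, 0, 0, 0, 50], [-20, 0, 0, 0, 0, 0, 50], [-30, 0, 0, 0, 0, 0, 50], [-42, 0, 0, 0, 0, 0, 50], [-55, 0, 0, 0, 0, 0, 50], [-68, 0, 0, 0, 0, 0, 50], [-78, 0, 0, 0, 0, 0, 50], [-85, 0, 0, 0, 0, 0, 50], [-85, 0, 0, 0, 0, 0, 50], [-85, 0, 0, 0, 0, 0, 50]]]'

```text
time: 18.7
tcp_pos: [0.4993, -0.0177, 0.197]
eef_rot: [-0.1, 1.569, 0.1]
wrist_force: [-0.2, 0.4, -0.9]
grip_width: 0.056
```

Run:
```python
from h import *
s=observe(); ci=camera_info("wrist"); im=get_image("wrist"); t=get_image("scene")
cv2.imwrite("pics/w9r.png",im);cv2.imwrite("pics/w9.png",cv2.resize(im,(800,600)));cv2.imwrite("pics/s9r.png",t);cv2.imwrite("pics/s9.png",cv2.resize(t[80:260,190:430],(800,600),interpolation=cv2.INTER_CUBIC))
print(s["time"],s["tcp_pos"],s["wrist_force"],s["moment"],s["grip_width"])
M=R.from_rotvec(s["eef_rot"]).as_matrix(); print(M.round(4))
```

```text
18.7 [ 0.49929494 -0.01773448  0.19695149] [-0.23263892  0.3624553  -0.9246433 ] [-0.02733759 -0.06216529  0.00695399] 0.05596781595107656
[[-4.000e-04 -1.268e-01  9.919e-01]
 [-0.000e+00  9.919e-01  1.268e-01]
 [-1.000e+00  0.000e+00 -4.000e-04]]
```

View pics/w9.png

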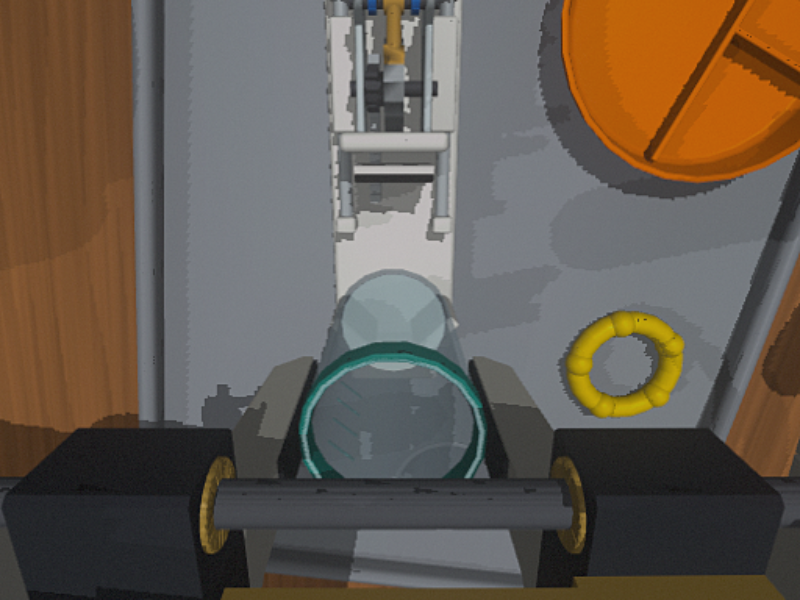

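View pics/s9.png

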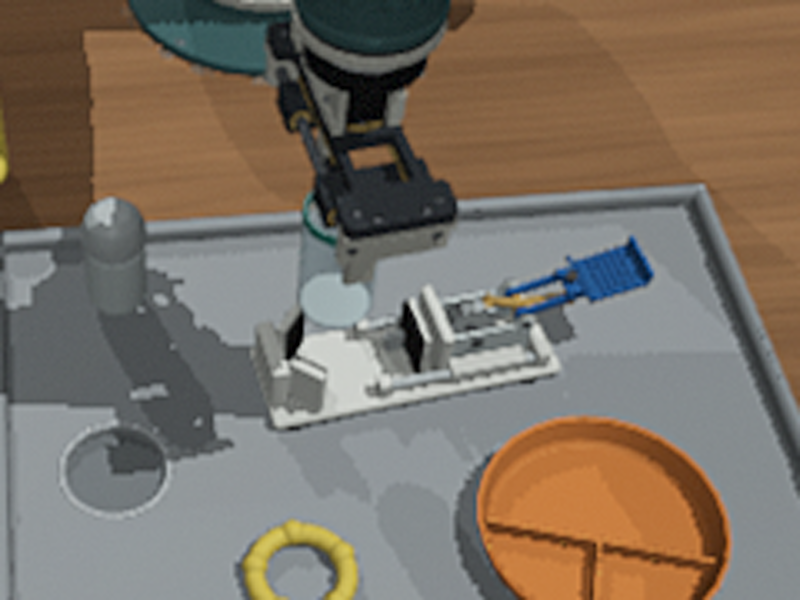

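>>> jog_arm --plan '[[[0, -10, 2.4, 0, 0, 0, 50], [0, -30, 7, 0, 0, 0, 50], [0, -55, 13, 0, 0, 0, 50], [0, -80, 19, 0, 0, 0, 50], [0, -105, 25, 0, 0, 0, 50], [0, -130, 31, 0, 0, 0, 50], [0, -150, 36, 0, 0, 0, 50], [0, -165, 39, 0, 0, 0, 50], [0, -174.5, 41.5, 0, 0, 0, 50], [20, -174.5, 41.5, 0, 0, 0, 50], [45, -174.5, 41.5, 0, 0, 0, 50], [65, -174.5, 41.5, 0, 0, 0, 50], [78, -174.5, 41.5, 0, 0, 0, 50], [80, -174.5, 41.5, 0, 0, 0, 50], [80, -174.5, 41.5, 0, 0, 0, 50]]]'

```text
time: 20.3
tcp_pos: [0.5629, -0.1855, 0.1177]
eef_rot: [-0.1, 1.568, 0.1]
wrist_force: [-0.0, -0.1, -0.2]
grip_width: 0.0557
```

Run:
```python
from h import *
s=observe(); ci=camera_info("wrist"); im=get_image("wrist"); t=get_image("scene"); tt=get_image("top")
cv2.imwrite("pics/w10.png",cv2.resize(im,(800,600)));cv2.imwrite("pics/s10.png",cv2.resize(t[100:280,160:400],(800,600),interpolation=cv2.INTER_CUBIC))
cv2.imwrite("pics/t10.png",cv2.resize(tt[110:230,220:380],(800,600),interpolation=cv2.INTER_CUBIC))
print(s["time"],s["tcp_pos"],s["wrist_force"],s["moment"],s["grip_width"])
```

```text
20.3 [ 0.56286121 -0.18547545  0.11768594] [-0.02274879 -0.10591038 -0.17263314] [-0.01289218 -0.06535482 -0.03419803] 0.05570061155997787
```

View pics/w10.png

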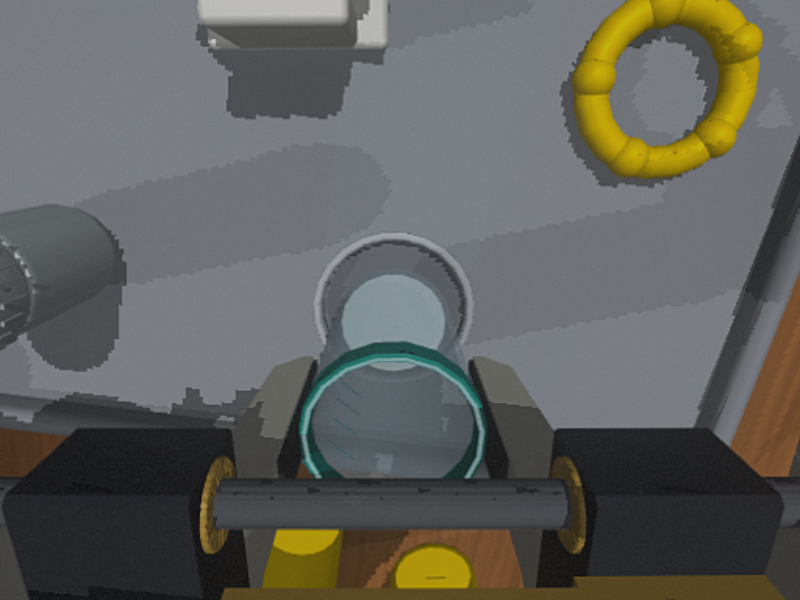

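View pics/s10.png

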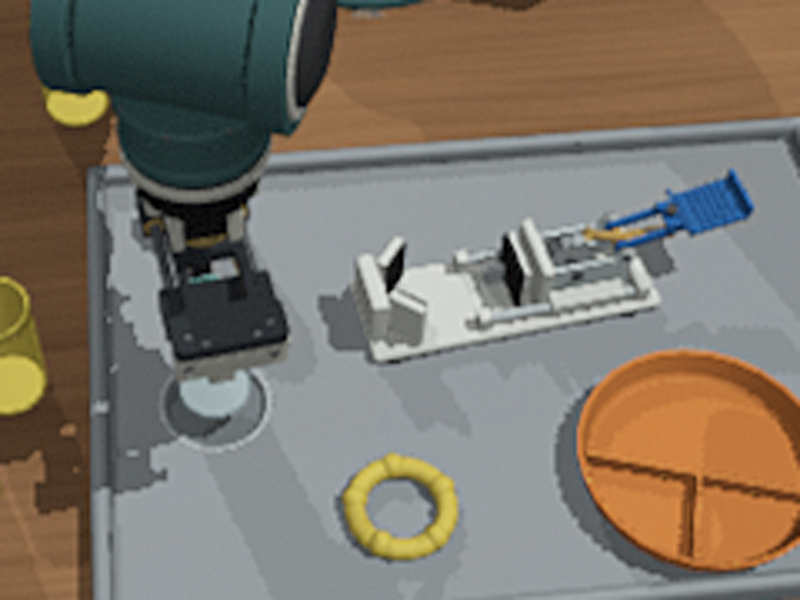

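View pics/t10.png

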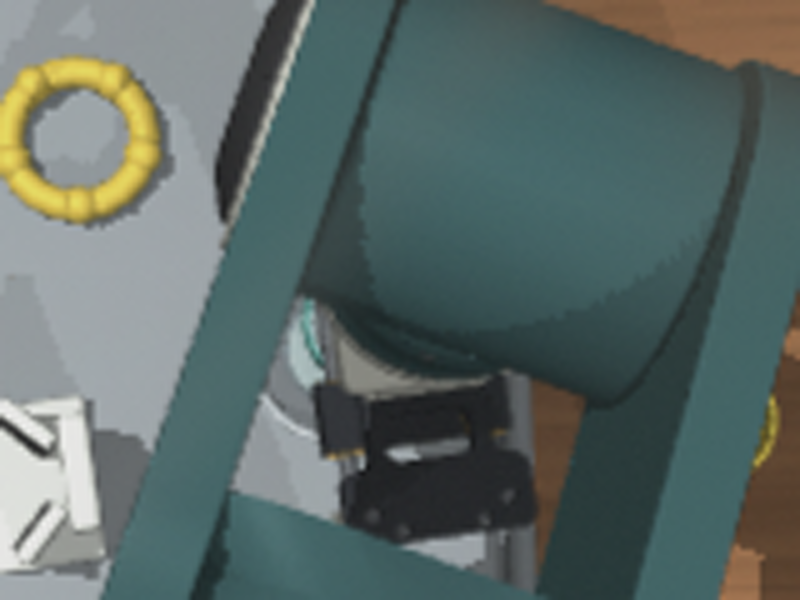

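Run:
```python
from h import *
ci=camera_info("wrist"); s=observe(); M=R.from_rotvec(s["eef_rot"]).as_matrix()
f=lambda u,v,z:(M.T@(onz(ci,u/1.5625,v/1.5625,z)-s["tcp_pos"])*1000).round(1)
print("disc top/bot",f(393,274,.0313),f(393,370,.0313),"L/R",f(342,320,.0313),f(446,320,.0313))
print("ring top",f(393,233,.014),"L/R",f(315,305,.014),f(473,305,.014))
```

```text
disc top/bot [87.1 23.6 -0.1] [ 87.2 -26.9  -0.1] L/R [ 87.1   0.2 -25.2] [87.2  0.2 26. ]
ring top [ 1.044e+02  4.030e+01 -1.000e-01] L/R [104.4   2.2 -41. ] [104.5   2.2  41.9]
```

>>> jog_arm --plan '[[[6, 0, 0, 0, 0, 0, 50], [12, 0, 0, 0, 0, 0, 50], [17, 0, 0, 0, 0, 0, 50], [20, 0, 0, 0, 0, 0, 50], [22, 0, 0, 0, 0, 0, 50], [23, 0, 0, 0, 0, 0, 50], [23, 0, 0, 0, 0, 0, 50], [23, 0, 0, 0, 0, 0, 50]]]'

```text
time: 21.25
tcp_pos: [0.5627, -0.1856, 0.0944]
eef_rot: [-0.1, 1.568, 0.1]
wrist_force: [0.9, 0.5, -0.7]
grip_width: 0.0557
```

>>> jog_arm --plan '[[[0.5, 0, 0, 0, 0, 0, 50], [1, 0, 0, 0, 0, 0, 50], [1, 0, 0, 0, 0, 0, 50]]]'

```text
time: 21.55
tcp_pos: [0.5627, -0.1855, 0.0932]
eef_rot: [-0.1, 1.569, 0.1]
wrist_force: [0.2, -0.1, -1.1]
grip_width: 0.0558
```

>>> jog_arm --plan '[[[0.5, 0, 0, 0, 0, 0, 50], [0.5, 0, 0, 0, 0, 0, 50]]]'

```text
time: 21.75
tcp_pos: [0.5627, -0.1855, 0.0927]
eef_rot: [-0.1, 1.569, 0.1]
wrist_force: [0.2, -0.3, 0.1]
grip_width: 0.0555
```

>>> jog_arm --plan '[[[0.5, 0, 0, 0, 0, 0, 50], [0.5, 0, 0, 0, 0, 0, 50]]]'

```text
time: 21.95
tcp_pos: [0.5627, -0.1856, 0.0923]
eef_rot: [-0.1, 1.568, 0.1]
wrist_force: [-0.3, -0.4, 1.3]
grip_width: 0.0557
```

>>> jog_arm --plan '[[[0.5, 0, 0, 0, 0, 0, 50], [0.5, 0, 0, 0, 0, 0, 50]]]'

```text
time: 22.15
tcp_pos: [0.5628, -0.1856, 0.0923]
eef_rot: [-0.1, 1.568, 0.1]
wrist_force: [-2.6, 1.7, 5.9]
grip_width: 0.0559
```

>>> jog_arm --plan '[[[-0.6, 0, 0, 0, 0, 0, 50], [-0.6, 0, 0, 0, 0, 0, 50], [-0.6, 0, 0, 0, 0, 0, 62], [-0.6, 0, 0, 0, 0, 0, 64], [-0.6, 0, 0, 0, 0, 0, 70], [-0.6, 0, 0, 0, 0, 0, 85], [-0.6, 0, 0, 0, 0, 0, 100], [-0.6, 0, 0, 0, 0, 0, 100], [-0.6, 0, 0, 0, 0, 0, 100], [-0.6, 0, 0, 0, 0, 0, 100], [-0.6, 0, 0, 0, 0, 0, 100]]]'

```text
time: 23.25
tcp_pos: [0.5627, -0.1855, 0.0923]
eef_rot: [-0.1, 1.568, 0.1]
wrist_force: [-0.1, -0.4, -0.5]
grip_width: 0.093
```

Run:
```python
from h import *
s=observe(); im=get_image("wrist")
cv2.imwrite("pics/w11.png",cv2.resize(im,(800,600)))
print(s["time"],s["tcp_pos"],s["wrist_force"],s["grip_width"])
```

```text
23.25 [ 0.56267842 -0.18554808  0.09234527] [-0.08601824 -0.42267759 -0.45037187] 0.09303376917648618
```

View pics/w11.png

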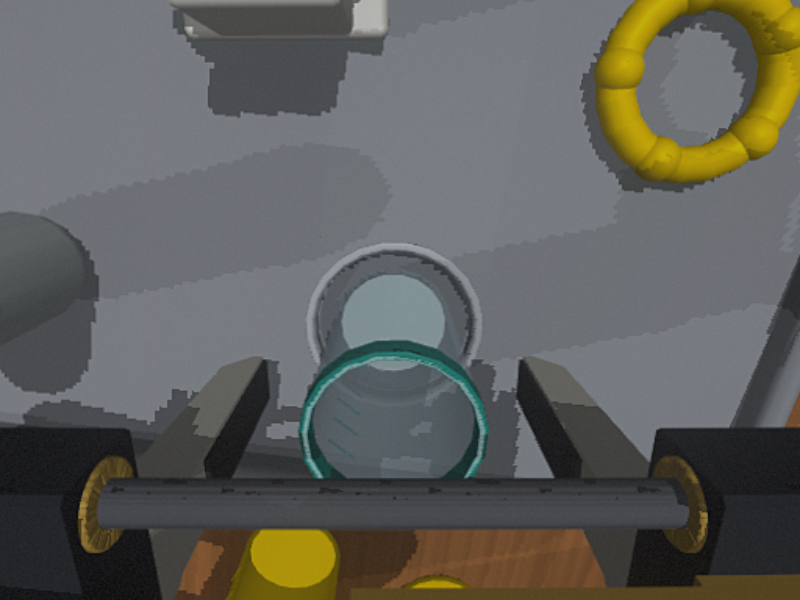

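The beaker stands centred in the recess and the fingers are fully open on both sides. I'll lift straight up and clear.

>>> jog_arm --plan '[[[-5, 0, 0, 0, 0, 0, 100], [-15, 0, 0, 0, 0, 0, 100], [-35, 0, 0, 0, 0, 0, 100], [-60, 0, 0, 0, 0, 0, 100], [-90, 0, 0, 0, 0, 0, 100], [-130, 0, 0, 0, 0, 0, 100], [-170, 0, 0, 0, 0, 0, 100], [-190, -40, -40, 0, 0, 0, 100], [-190, -80, -80, 0, 0, 0, 100], [-190, -115, -115, 0, 0, 0, 100], [-190, -150, -150, 0, 0, 0, 100], [-190, -150, -150, 0, 0, 0, 100], [-190, -150, -150, 0, 0, 0, 100]]]'

```text
time: 24.6
tcp_pos: [0.4317, -0.3547, 0.2832]
eef_rot: [-0.098, 1.568, 0.097]
wrist_force: [0.1, 0.0, -0.5]
grip_width: 0.0929
```

Run:
```python
from h import *
s=observe(); t=get_image("scene"); tt=get_image("top")
cv2.imwrite("pics/s12.png",cv2.resize(t[100:300,150:450],(800,533),interpolation=cv2.INTER_CUBIC)); cv2.imwrite("pics/t12r.png",tt)
cv2.imwrite("pics/t12.png",cv2.resize(tt[90:280,60:330],(800,563),interpolation=cv2.INTER_CUBIC))
print(s["time"],s["tcp_pos"],s["wrist_force"],s["grip_width"])
ct=camera_info("top"); hsv=cv2.cvtColor(tt,cv2.COLOR_BGR2HSV)
m=cv2.inRange(hsv,(78,90,50),(95,255,255)); m[:150]=0;m[210:]=0;m[:,:260]=0;m[:,320:]=0
p=cv2.findNonZero(m)
if p is not None and len(p)>10:
    e=cv2.fitEllipse(cv2.convexHull(p)); print(e,onz(ct,*e[0],.106))
```

```text
24.6 [ 0.43170895 -0.35472991  0.28320997] [ 0.08357913  0.02355843 -0.46358158] 0.09292522732640017
((291.5744934082031, 175.91751098632812), (24.953813552856445, 25.81871795654297), 133.8171844482422) [ 0.56182102 -0.18462264  0.106     ]
```

View pics/s12.png

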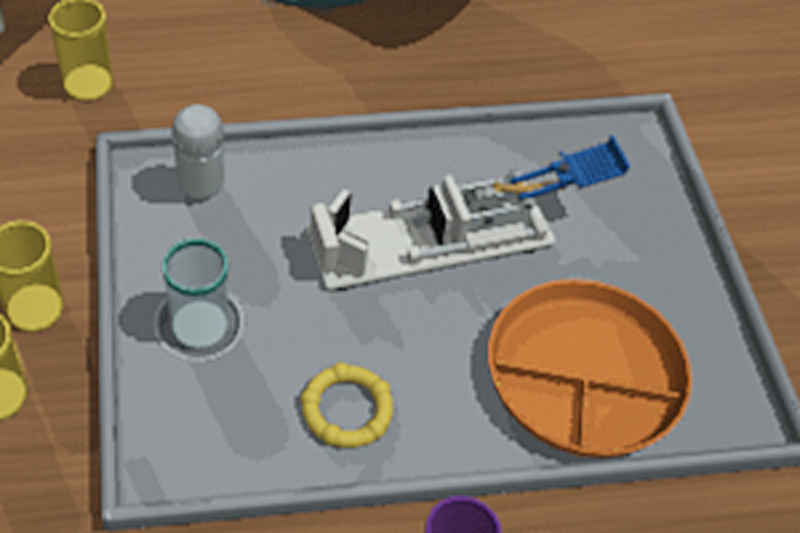

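View pics/t12.png

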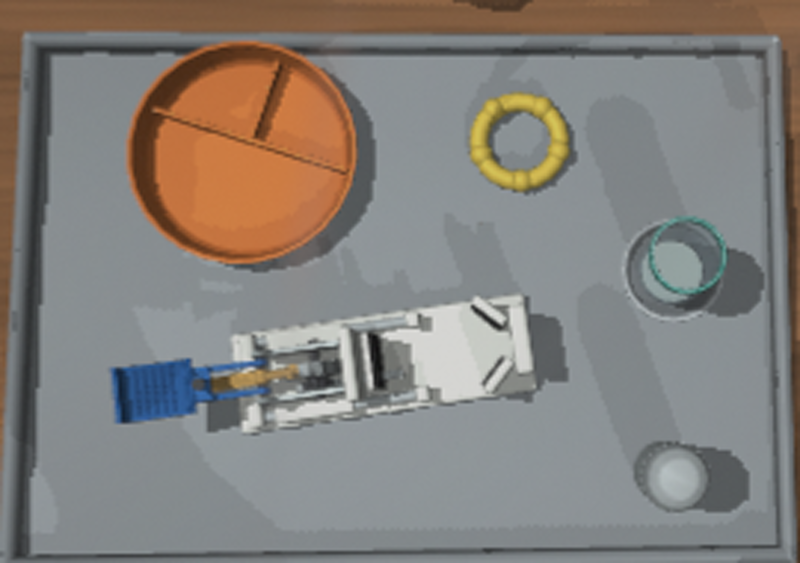

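Both views show the beaker upright in the recess, the jaw back, and the plate, teether and dispenser where they were. I'll check the jaw travel in numbers, then hand in.

Run:
```python
from h import *
ct=camera_info("top"); d=np.array([-.127,.992])
a=onz(ct,60+355*270/800,90+362*190/563,.076)[:2]   # jaw plate top now
b=onz(ct,100+505*150/800,170+212*90/480,.076)[:2]  # at the start (t0)
print("jaw travel mm",(a-b)@d*1000)
t0=cv2.imread("pics/top0.png");t1=cv2.imread("pics/t12r.png")
for n,lo,hi,box in (("plate",(5,150,80),(15,255,255),(100,185,100,185)),("teether",(20,120,100),(35,255,255),(115,160,210,260))):
    for t in (t0,t1):
        m=cv2.inRange(cv2.cvtColor(t,cv2.COLOR_BGR2HSV),lo,hi)[box[0]:box[1],box[2]:box[3]]; ys,xs=np.nonzero(m); print(n,xs.mean().round(2),ys.mean().round(2))
close_job()
```

```text
jaw travel mm 32.719898625611
plate 41.99 41.77
plate 41.87 41.58
teether 25.0 22.33
teether 24.85 22.13
the job is handed in; nothing more can be done
```

Run:
```python
import cv2,numpy as np
# same-row brightness profile of the plate's top edge: start, end of draw, final
for f in ("top0","t6r","t12r"):
    g=cv2.cvtColor(cv2.imread(f"pics/{f}.png"),cv2.COLOR_BGR2GRAY); print(f,g[205:210,168:204].mean(0).astype(int))
```

```text
top0 [ 99 113 126 130 128 119 114 111 112 112 114 114 106  90  71  70  62  84
 111  98  99 108 125 128 142 208 208 198 149  77 106 169 163 130  59  60]
t6r [126 131 140 146 147 136 158 222 222 215 164  87  85 101 167 213 137  38
  30  24  66 120 129 126 129 136 142 147 157 157 178 216 169 119 106 132]
t12r [118 122 130 136 137 126 147 211 212 201 152  80  78  93 155 199 126  36
  27  21  62 111 120 116 118 126 132 136 146 146 166 212 212 212 212 212]
```

The job is done and handed in at about 24.7 s of the 64 s allowed. The beaker stands upright in the round recess, and the jaw is fully back.

**What I did**
- **Lever:** I pressed it with shut fingers, felt the pawl start to lift about 8–10 mm down, and met the stop about 11–12 mm further on. I then held it while drawing the jaw back.
- **Jaw:** It slid with about 2–4 N of pull. The press was mostly 12–13.5 N. It briefly reached about 15 N early in the draw, above the 11–14 N band but under the 22 N limit, and I eased it off.
- **Beaker:** I released the lever, gripped the beaker with 10 N, lifted it out and lowered it until I felt the floor. The last downward step pressed about 6 N, which I backed off before opening the fingers and clearing away.

**Last checks**
- **Beaker:** The top camera puts the rim within about 2 mm of the recess centre, and it looks upright in the scene and top views.
- **Jaw travel:** The check I ran in the hand-in script read 32.7 mm, only just past the 32 mm needed, and disagreed with 38–39 mm from two earlier views. I had picked that script's pixels by eye. After handing in, I compared brightness profiles of the saved pictures: the plate moved 18 pixels, about 39 mm, and had not moved since the draw ended.
- **Other items:** The plate and teether agree with their starting pixels to about 0.2 pixel. I checked the dispenser only by eye, and it looks unmoved.

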